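Load the test carrier in reverse order

ROBOT

A 6-joint arm with a two-finger parallel gripper is mounted at the origin on the work surface. World frame = base frame: x ahead of the robot, y to its left, z up, the work surface at z = 0. Lengths are in m, angles in rad, forces in N, time in s.
With the tool pointing down it reaches from about 0.35 to 0.925 m from the base axis. Payload 6.4 kg.
Tool frame: the origin (TCP) lies on the centre line of the jaws, within the pads' length; the fingertips stand 25 mm ahead of it and the grasp point (between the pads) lies 6 mm ahead of it; z points along the fingers, y is the direction in which the jaws open and shut (so a half turn about z gives the same grasp; the last joint's range is limited). The gripper opens to 85 mm and grips with 20 to 120 N. Pads are 22 mm wide; open, the fingers measure 114 mm over their backs; the gripper's body (76 mm by 85 mm) begins 54 mm behind the grasp point. The pads swing forward as they close: fully open they stand 13 mm farther back than shut.
Start: joints at [-1.421, 0.245, 1.558, -0, 1.339, -0.174], TCP at [0.207, -0.616, 0.256] pointing down, gripper open.
Joint ranges: [-3.13, 3.13], [-1.02, 2.26], [0.13, 2.54], [-0.95, 4.09], [0.21, 2.88], [-2.74, 2.74]. Speed limits (rad/s): [2.57, 2.57, 3.14, 3.14, 3.14, 3.14].

INTERFACE

Orientations are given as a rotation vector (axis times angle).
In Python, from station import env gives the robot as it stands.
- The arm moves only by the shell command python3 -m crank 'ROWS' [OPENING] [FORCE]. ROWS is JSON, a list of rows, each a list of 2 entries, a list of its own where there are three numbers: the shift along the tool's x, y, z in mm, then the turn, a rotation vector about the tool's x, y, z in rad. In form: [[[x, y, z], [rx, ry, rz]], ...]. A call has 1 to 20 rows; each row shifts and turns the commanded pose from where the row before left it, along the tool's axes as they then stand; what a row does not reach is not made up. A row lasts 1/8 s, in which the tool goes at most 62.5 mm and 10.7 degrees, less where a joint would pass 70% of its speed; a pose out of reach is approached as far as the arm can. A call with a gripper value outside its range is refused whole. OPENING is the finger opening in mm, from 0 to 85.4, set as the call begins (- or left out, the last holds). The fingers move at their own pace and stop on an object; FORCE is the grip in N (left out, the last holds). Time passes only in rows, so rows that do not move let the fingers close. It gives the time, the measured TCP pose, the force and the opening at its end, in the units of the state.
- env.sense(): the state, without advancing time (a new reading comes with each control period).
- env.snapshot(name): name is "scene" or "top" or "wrist"; returns the picture (420x560x3 uint8, red, green, blue); there is no depth.
- env.camera_params(name): a dict with "camera_matrix" (3x3 intrinsics, pixels), "camera_from_world" (4x4, takes a point from world to camera coordinates); the wrist camera has in their place "hand_eye" (4x4, takes a point from camera to tool coordinates, whose origin is the TCP and whose axes are the flange's). Camera axes: x right, y down, z forward; pixel columns grow to the right and rows downward; lengths in m; the calibration is good to about 2 mm. A picture is of the moment at which its call begins: read the wrist's pose just before it. camera_params takes no time and is no camera call.
- env.job_done(): hands the job in, once; it reports no verdict.
The state is a dict: "clock": time; "qpos": joint angles; "joint_vel": joint speeds; "tau": joint torques, N m; "tcp_pos": TCP position; "ee_rot": TCP orientation; "force": force on the tool from outside, world axes, zero at the start; "moment": the same for the moment, N m; "finger_gap": finger opening in m.
Only numpy, scipy, OpenCV 4.12 (cv2) and the standard library are available. Lean on these libraries where they do the work, as an engineer would, in place of code of your own. Each camera call takes 0.05 s, during which the arm holds its last target. There are 200 camera calls.

TASK

The aluminium carrier goes into the tester turned end for end, so move the four inspected components from the full grey rack into the empty carrier in reverse order: the one nearest the robot goes into the farthest pocket, the next into the next-farthest, and so on. Set each one down upright and flat on the floor of its pocket; do not drop them.

Things in the scene. Friction and masses are not known exactly. Their poses are not given: they have to be found in the camera images.
- toroid: Toroidal inductor: a copper-wound ring with an open hole (ring 40 mm outside diameter, 28 mm tall) standing on a black square base 40 x 40 x 8 mm; 36 mm tall in all, about 90 g. Grip it by the ring. Loose, stands upright. Origin: centre of its underside; z up; its x axis lies within 0.12 rad of the source rack's.
- capacitor: Can capacitor: black upright cylinder 35 mm in diameter, 45 mm tall, with a bare metal top; about 60 g. Loose, stands upright. Origin: centre of its underside; z up; its x axis lies within 0.12 rad of the source rack's.
- heatsink: Finned heat sink: bare aluminium block 40 x 40 mm, 38 mm tall, with six upright fins (3 mm thick, 40 mm long along its x axis); about 80 g. The outer fins and the fin ends are flat and can be gripped. Loose, stands upright. Origin: centre of its underside; z up; its x axis lies within 0.12 rad of the source rack's.
- transformer: Small transformer: dark steel core 44 mm (its x) x 22 mm (its y) x 42 mm tall, through a cream coil former 26 mm (x) x 38 mm (y) that reaches from 6 to 36 mm up; about 180 g. Loose, stands upright. Origin: centre of its underside; z up; its x axis lies within 0.12 rad of the source rack's.
- nest_toroid: The dark grey square nest (fixed to the source rack) in which the toroid stands at the start: a pocket 58 x 58 mm inside, with a rim 3 mm thick and 4 mm high all round. It stays put, so it marks the toroid's place in the starting row. Origin: centre of its underside, 12 mm above the table; its pocket floor is 4 mm above that, so 16 mm above the table.
- nest_capacitor: The dark grey square nest (fixed to the source rack) in which the capacitor stands at the start: a pocket 58 x 58 mm inside, with a rim 3 mm thick and 4 mm high all round. It stays put, so it marks the capacitor's place in the starting row. Origin: centre of its underside, 12 mm above the table; its pocket floor is 4 mm above that, so 16 mm above the table.
- nest_heatsink: The dark grey square nest (fixed to the source rack) in which the heatsink stands at the start: a pocket 58 x 58 mm inside, with a rim 3 mm thick and 4 mm high all round. It stays put, so it marks the heatsink's place in the starting row. Origin: centre of its underside, 12 mm above the table; its pocket floor is 4 mm above that, so 16 mm above the table.
- nest_transformer: The dark grey square nest (fixed to the source rack) in which the transformer stands at the start: a pocket 58 x 58 mm inside, with a rim 3 mm thick and 4 mm high all round. It stays put, so it marks the transformer's place in the starting row. Origin: centre of its underside, 12 mm above the table; its pocket floor is 4 mm above that, so 16 mm above the table.
- source: The full rack: a light grey bar 290 x 74 mm, 12 mm thick, fixed on the table, with four dark grey nests in a row at x = -105, -35, +35 and +105 mm along its x axis. Origin: centre of its underside on the table; its x axis runs along the row, away from the robot; z up. It may stand to the robot's left or right, the other rack on the other side; which component stands in which nest changes from start to start.
- carrier: The empty rack: a bare aluminium bar 290 x 74 mm, fixed on the table, with four equal pockets in a row at x = -105, -35, +35 and +105 mm along its x axis, each 58 x 58 mm inside, with a rim 3 mm thick and 4 mm high all round; the pocket floors are 12 mm above the table, the rims 16 mm. Origin: centre of its underside on the table; its x axis runs along the row, away from the robot; z up.
Not all that is in view belongs to the job. What is shaped like the transformer but red is not meant.

How it is judged:
By the outcome, as a careful person would: the job done as asked, in the order asked, and still so for the second after the job is handed in, with the robot touching nothing.
It also fails if it takes over 112 s, if anything falls off the work surface, if the arm or the gripper's body presses on something with over 40 N, if the wrist force passes 120 N, or if a joint passes its speed limit or range.

## Working session

There is one attempt and no reset: what is moved stays moved. The work goes in short steps, Python scripts to look and compute and a shell command to move; the robot and the scene stay as the last step left them, time stands still between calls to the robot, and variables do not carry over. Pictures are saved under pics/ and viewed, about 12 in all and at most 16, crops included, and the job is handed in when it is done.

```bash
ls; mkdir -p pics; python3 - <<'E'
from station import env
import cv2,numpy as np
print(env.sense())
for n in ["scene","top"]:
    cv2.imwrite(f"pics/{n}0.png",env.snapshot(n)[:,:,::-1])
    print(n,env.camera_params(n))
print(env.camera_params("wrist"))
E
```

```text
pics
{'clock': 0.0, 'qpos': array([-1.42107989e+00,  2.45831796e-01,  1.55901387e+00,  3.50679985e-05,
        1.33869308e+00, -1.74081249e-01]), 'joint_vel': array([ 0.00021665,  0.0002587 , -0.00031503,  0.00163244, -0.00021041,
       -0.00037547]), 'tau': array([-2.66636675e-05, -4.29504275e+01, -3.26128042e+01, -9.73806823e-05,
        5.41918504e-03, -2.76436857e-06]), 'tcp_pos': array([ 0.20675787, -0.61570474,  0.25516901]), 'ee_rot': array([-3.09859195e+00, -5.06075051e-01, -9.07746552e-05]), 'force': array([-0.15578756, -0.45077116, -0.63937057]), 'moment': array([0.03921058, 0.01746655, 0.01205682]), 'finger_gap': 0.0851436364326345}
scene {'camera_matrix': array([[541.74931393,   0.        , 283.63579899],
       [  0.        , 541.74931393, 206.56048652],
       [  0.        ,   0.        ,   1.        ]]), 'camera_from_world': array([[-0.06337278,  0.99776221, -0.02131813,  0.10123342],
       [ 0.69191568,  0.02853327, -0.72141427, -0.36629958],
       [-0.71919162, -0.06046838, -0.69217555,  1.50729756],
       [ 0.        ,  0.        ,  0.        ,  1.        ]])}
t
[... 269 characters left out ...]
99680055,  0.01941612, -0.07753498,  0.57314303],
       [ 0.07685726, -0.03350882, -0.99647886,  0.81821097],
       [ 0.        ,  0.        ,  0.        ,  1.        ]])}
{'camera_matrix': array([[297.24051471,   0.        , 280.71125628],
       [  0.        , 297.24051471, 212.6521199 ],
       [  0.        ,   0.        ,   1.        ]]), 'hand_eye': array([[-9.81151913e-05, -9.49910529e-01, -3.12521962e-01,
         8.19192362e-02],
       [ 9.99999990e-01, -1.26234299e-04,  6.97426158e-05,
         8.40010989e-04],
       [-1.05700236e-04, -3.12521951e-01,  9.49910532e-01,
        -1.16686568e-01],
       [ 0.00000000e+00,  0.00000000e+00,  0.00000000e+00,
         1.00000000e+00]])}
```

View pics/top0.png

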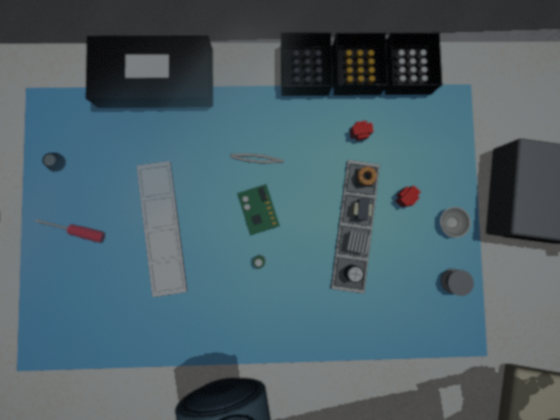

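View pics/scene0.png

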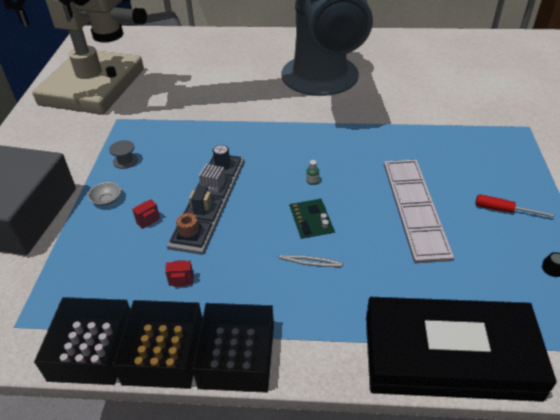

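The source is on the robot's right, at top-view columns 335–380 and rows 160–290. From near to far it holds the capacitor (355,273), heatsink (357,242), transformer (361,210) and toroid (367,176). The empty carrier is on the left at (162,228). The red look-alikes at (362,130) and (408,196) are not part of the job.

```bash
cat > h.py <<'E'
import numpy as np,cv2
from scipy.spatial.transform import Rotation as R
from station import env
def cast(cam,pts,z):
    p=env.camera_params(cam);K=p["camera_matrix"]
    if cam=="wrist":
        s=env.sense();T=np.eye(4);T[:3,:3]=R.from_rotvec(s["ee_rot"]).as_matrix();T[:3,3]=s["tcp_pos"];W=T@p["hand_eye"]
    else: W=np.linalg.inv(p["camera_from_world"])
    d=(W[:3,:3]@np.linalg.inv(K)@np.c_[np.asarray(pts,float),np.ones(len(pts))].T).T
    o=W[:3,3];return o+d*((z-o[2])/d[:,2])[:,None]
E
python3 - <<'E'
from h import *
im=cv2.imread("pics/top0.png")
hsv=cv2.cvtColor(im,cv2.COLOR_BGR2HSV)
nb=(~((hsv[...,0]>90)&(hsv[...,0]<115)&(hsv[...,1]>110))).astype(np.uint8)*255
for nm,(x0,x1,y0,y1),z in [("carrier",(125,200,150,310),.016),("source",(325,388,150,305),.012)]:
    m=np.zeros_like(nb);m[y0:y1,x0:x1]=nb[y0:y1,x0:x1]
    c=max(cv2.findContours(m,0,1)[0],key=cv2.contourArea)
    b=cv2.boxPoints(cv2.minAreaRect(c));P=cast("top",b,z)
    print(nm,b.round(1).tolist(),P.round(4).tolist(),"c",P.mean(0).round(4),"L",np.linalg.norm(P-np.roll(P,1,0),axis=1).round(4))
A=cv2.resize(im[155:300,325:390],None,fx=4,fy=4,interpolation=2);B=cv2.resize(im[155:300,130:195],None,fx=4,fy=4,interpolation=2)
cv2.imwrite("pics/crop.png",np.hstack([A,B]))
for n,p,z in [("cap",(355,273),.061),("hs",(357,242),.054),("tr",(361,210),.058),("tor",(367,176),.052)]: print(n,cast("top",[p],z).round(3))
E
```

```text
carrier [[133.0, 150.0], [199.0, 150.0], [199.0, 297.0], [133.0, 297.0]] [[0.6999, 0.264, 0.016], [0.6978, 0.1195, 0.016], [0.3769, 0.1211, 0.016], [0.3807, 0.2614, 0.016]] c [0.5388 0.1915 0.016 ] L [0.3193 0.1445 0.3209 0.1404]
source [[325.0, 150.0], [387.0, 150.0], [387.0, 304.0], [325.0, 304.0]] [[0.6945, -0.1615, 0.012], [0.6924, -0.3023, 0.012], [0.3501, -0.2876, 0.012], [0.3539, -0.1512, 0.012]] c [ 0.5227 -0.2256  0.012 ] L [0.3408 0.1408 0.3426 0.1365]
cap [[ 0.424 -0.209  0.061]]
hs [[ 0.488 -0.217  0.054]]
tr [[ 0.555 -0.227  0.058]]
tor [[ 0.628 -0.244  0.052]]
```

View pics/crop.png

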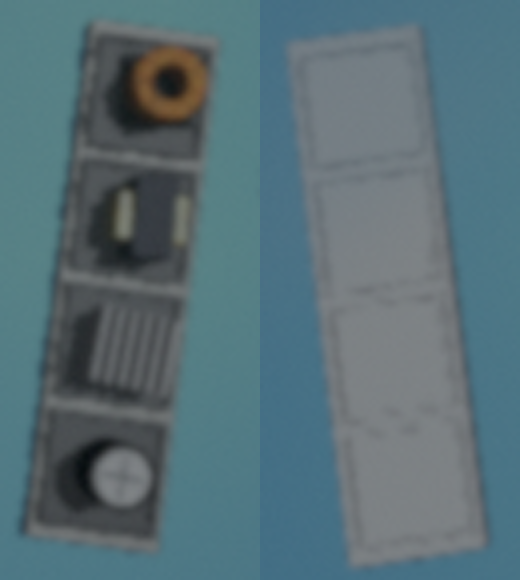

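The crop (4x) shows the rack outlines. Source corners are at (88,20), (217,38), (157,550) and (22,533). Carrier corners are at (287,42), (420,25), (490,547) and (350,567). The tops of the parts are visible at (171,82), (155,213), (133,348) and (121,476).

```bash
python3 - <<'E'
from h import *
def px(p,x0): return np.array(p,float)/4+[x0,155]-.375
for nm,c,x0,z in [("source",[(88,20),(217,38),(157,550),(22,533)],325,.012),("carrier",[(27,42),(160,25),(230,547),(90,567)],130,.016)]:
    P=cast("top",px(c,x0),z); u=(P[0]+P[1]-P[2]-P[3])[:2]; u/=np.linalg.norm(u); c0=P.mean(0)
    print(nm,c0.round(4),"yaw",np.arctan2(u[1],u[0]).round(3),"L",np.linalg.norm(P-np.roll(P,1,0),axis=1).round(4))
    for k in(-.105,-.035,.035,.105): print("  ",k,(c0[:2]+k*u).round(4))
for n,p,z in [("cap",(121,476),.061),("hs",(133,348),.054),("tr",(155,213),.058),("tor",(171,82),.052)]: print(n,cast("top",px([p],325),z).round(4))
M=R.from_rotvec(env.sense()["ee_rot"]).as_matrix();print(M.round(3))
E
```

```text
source [ 0.5244 -0.2233  0.012 ] yaw -0.159 L [0.2873 0.0737 0.2868 0.0749]
   -0.105 [ 0.4207 -0.2066]
   -0.035 [ 0.4898 -0.2177]
   0.035 [ 0.559  -0.2288]
   0.105 [ 0.6281 -0.2399]
carrier [0.5277 0.2019 0.016 ] yaw 0.128 L [0.2874 0.0729 0.2874 0.075 ]
   -0.105 [0.4236 0.1886]
   -0.035 [0.493  0.1975]
   0.035 [0.5625 0.2064]
   0.105 [0.6319 0.2153]
cap [[ 0.4229 -0.2087  0.061 ]]
hs [[ 0.4886 -0.2189  0.054 ]]
tr [[ 0.5593 -0.2323  0.058 ]]
tor [[ 0.6298 -0.2451  0.052 ]]
[[ 0.948  0.318 -0.   ]
 [ 0.318 -0.948  0.002]
 [ 0.    -0.002 -1.   ]]
```

```bash
python3 -m crank '[[[0,0,0],[0,0,0.161]],[[0,0,0],[0,0,0.161]],[[0,0,0],[0,0,0.161]],[[20.5,-36.7,0],[0,0,0]],[[20.5,-36.7,0],[0,0,0]],[[20.5,-36.7,0],[0,0,0]],[[20.5,-36.7,0],[0,0,0]],[[20.5,-36.7,0],[0,0,0]],[[20.5,-36.7,0],[0,0,0]],[[20.5,-36.7,0],[0,0,0]],[[20.5,-36.7,0],[0,0,0]],[[20.5,-36.7,0],[0,0,0]],[[20.5,-36.7,0],[0,0,0]],[[20.5,-36.7,0],[0,0,0]],[[20.5,-36.7,0],[0,0,0]],[[0,0,0],[0,0,0]],[[0,0,0],[0,0,0]]]' 85
python3 - <<'E'
from h import *
M=R.from_rotvec(env.sense()["ee_rot"]).as_matrix();print(M.round(3))
im=env.snapshot("wrist")[:,:,::-1]; cv2.imwrite("pics/w1.png",cv2.resize(im,None,fx=1.4,fy=1.4))
E
```

```text
clock: 2.22
tcp_pos: [0.5191, -0.2206, 0.2559]
ee_rot: [-3.132, 0.25, 0.001]
force: [0.2, 0.5, 0.2]
finger_gap: 0.0851
[[ 0.987 -0.158 -0.001]
 [-0.158 -0.987  0.   ]
 [-0.001  0.    -1.   ]]
```

View pics/w1.png

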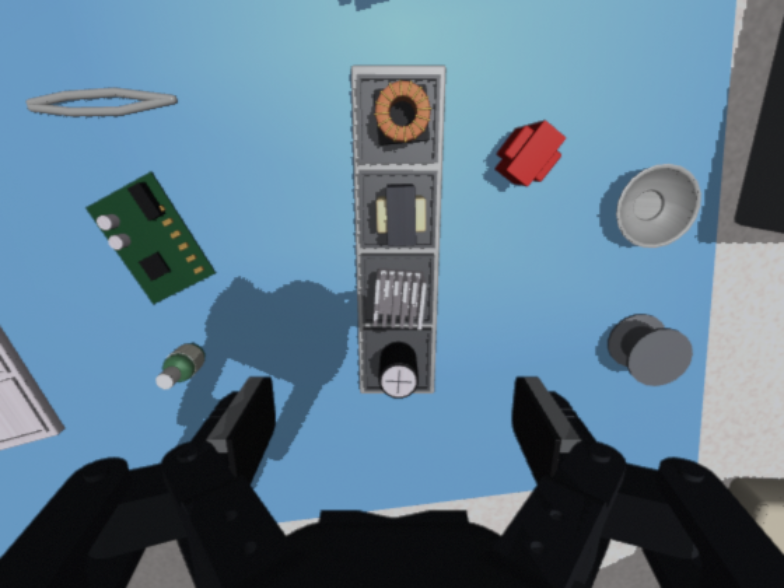

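The wrist view shows the rack squarely: capacitor top at (399,381), heatsink (401,299), transformer (401,213) and toroid (403,111). The scale is 1.4.

```bash
python3 - <<'E'
from h import *
s=env.sense();M=R.from_rotvec(s["ee_rot"]).as_matrix()
for n,p,z in [("cap",(399,381),.061),("hs",(401,299),.054),("tr",(401,213),.058),("tor",(403,111),.052),("rackfarL",(351,66),.012),("rackfarR",(445,66),.012),("nearL",(362,391),.012),("nearR",(433,391),.012)]:
    P=cast("wrist",[np.array(p)/1.4],z)[0]; print(n,P.round(4),(1000*M.T@(P-s["tcp_pos"])).round(1))
E
```

```text
cap [ 0.4248 -0.2109  0.061 ] [-94.4   5.  195. ]
hs [ 0.4943 -0.2235  0.054 ] [-23.8   6.4 202. ]
tr [ 0.5625 -0.234   0.058 ] [ 45.1   5.9 198. ]
tor [ 0.6318 -0.2464  0.052 ] [115.6   7.1 203.9]
rackfarL [ 0.6736 -0.2131  0.012 ] [151.6 -32.4 243.9]
rackfarR [ 0.6621 -0.2847  0.012 ] [151.6  40.1 243.9]
nearL [ 0.3921 -0.1695  0.012 ] [-133.3  -30.6  244.1]
nearR [ 0.3809 -0.2386  0.012 ] [-133.3   39.4  244.1]
```

```bash
python3 -m crank '[[[-32,1.5,28],[0,0,0]],[[-32,1.5,28],[0,0,0]],[[-31.5,1.6,28],[0,0,0]],[[0,0,0],[0,0,0]],[[0,0,24],[0,0,0]],[[0,0,24],[0,0,0]],[[0,0,24],[0,0,0]],[[0,0,24],[0,0,0]],[[0,0,12],[0,0,0]],[[0,0,12],[0,0,0]],[[0,0,0],[0,0,0]],[[0,0,0],[0,0,0]]]' 85
python3 -m crank '[[[0,0,0],[0,0,0]],[[0,0,0],[0,0,0]],[[0,0,0],[0,0,0]],[[0,0,0],[0,0,0]],[[0,0,0],[0,0,0]],[[0,0,0],[0,0,0]],[[0,0,0],[0,0,0]],[[0,0,0],[0,0,0]]]' 20 40
```

```text
clock: 3.78
tcp_pos: [0.425, -0.2102, 0.053]
ee_rot: [3.131, -0.25, 0.002]
force: [0.2, -0.4, -0.9]
finger_gap: 0.0852
clock: 4.78
tcp_pos: [0.4248, -0.21, 0.0527]
ee_rot: [3.131, -0.25, 0.001]
force: [-0.6, 0.6, 5.4]
finger_gap: 0.0342
```

```bash
python3 -m crank '[[[0,0,-25],[0,0,0]],[[0,0,-40],[0,0,0]],[[0,0,-45],[0,0,0]],[[0,0,-40],[0,0,-0.1435]],[[0,0,0],[0,0,-0.1435]],[[21.65,-32.9,0],[0,0,0]],[[21.65,-32.9,0],[0,0,0]],[[21.65,-32.9,0],[0,0,0]],[[21.65,-32.9,0],[0,0,0]],[[21.65,-32.9,0],[0,0,0]],[[21.65,-32.9,0],[0,0,0]],[[21.65,-32.9,0],[0,0,0]],[[21.65,-32.9,0],[0,0,0]],[[21.65,-32.9,0],[0,0,0]],[[21.65,-32.9,0],[0,0,0]],[[21.65,-32.9,0],[0,0,0]],[[21.65,-32.9,0],[0,0,0]],[[0,0,0],[0,0,0]],[[0,0,0],[0,0,0]]]'
python3 - <<'E'
from h import *
M=R.from_rotvec(env.sense()["ee_rot"]).as_matrix();print(M.round(3))
im=env.snapshot("wrist")[:,:,::-1]; cv2.imwrite("pics/w2.png",cv2.resize(im,None,fx=1.4,fy=1.4))
E
```

```text
clock: 7.15
tcp_pos: [0.6313, 0.2145, 0.2013]
ee_rot: [3.135, 0.201, -0.003]
force: [-0.3, 0.2, -0.4]
finger_gap: 0.0342
[[ 0.992  0.128 -0.002]
 [ 0.128 -0.992 -0.001]
 [-0.002  0.    -1.   ]]
```

View pics/w2.png

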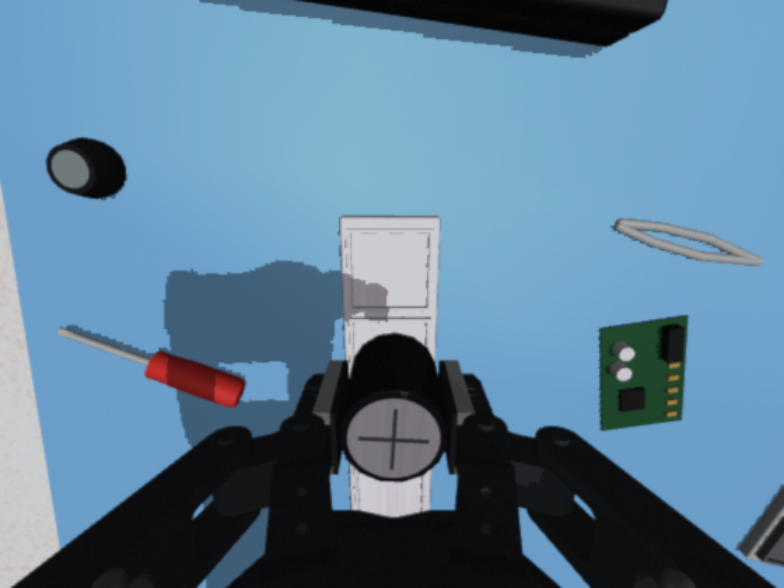

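The carrier's far edge runs (341,216)–(440,217), with the far divider at rows 306–319. The held can's top is at (394,437) and upright.

```bash
python3 - <<'E'
from h import *
s=env.sense();M=R.from_rotvec(s["ee_rot"]).as_matrix()
for n,p,z in [("farL",(341,216),.016),("farR",(440,216),.016),("divL",(350,312),.016),("divR",(431,312),.016),("captop",(394,437),.2102)]:
    P=cast("wrist",[np.array(p)/1.4],z)[0]; print(n,P.round(4),(1000*M.T@(P-s["tcp_pos"])).round(1))
E
```

```text
farL [0.6704 0.2562 0.016 ] [ 44.4 -36.8 185.4]
farR [0.6795 0.1857 0.016 ] [ 44.4  34.3 185.5]
divL [0.5981 0.2428 0.016 ] [-29.  -32.7 185.5]
divR [0.6061 0.1807 0.016 ] [-29.   29.9 185.6]
captop [0.6329 0.2135 0.2102] [ 1.5  0.8 -8.7]
```

```bash
python3 -m crank '[[[2.5,-1.5,30],[0,0,0]],[[0,0,35],[0,0,0]],[[0,0,35],[0,0,0]],[[0,0,25],[0,0,0]],[[0,0,15],[0,0,0]],[[0,0,8],[0,0,0]],[[0,0,2],[0,0,0]],[[0,0,0],[0,0,0]],[[0,0,0],[0,0,0]]]'
python3 -m crank '[[[0,0,1],[0,0,0]],[[0,0,1],[0,0,0]],[[0,0,0.5],[0,0,0]],[[0,0,0],[0,0,0]],[[0,0,0],[0,0,0]]]'
```

```text
clock: 8.32
tcp_pos: [0.6348, 0.2168, 0.0533]
ee_rot: [-3.135, -0.201, -0.003]
force: [0.3, -0.8, -1.7]
finger_gap: 0.0341
clock: 8.95
tcp_pos: [0.6342, 0.2167, 0.0498]
ee_rot: [-3.135, -0.201, -0.0]
force: [-0.6, -0.2, -0.9]
finger_gap: 0.0339
```

```bash
python3 -m crank '[[[0,0,0.5],[0,0,0]],[[0,0,0.5],[0,0,0]],[[0,0,0],[0,0,0]],[[0,0,0],[0,0,0]]]'
python3 -m crank '[[[0,0,0.5],[0,0,0]],[[0,0,0],[0,0,0]],[[0,0,0],[0,0,0]]]'
```

```text
clock: 9.45
tcp_pos: [0.6342, 0.2167, 0.0488]
ee_rot: [-3.135, -0.201, -0.0]
force: [0.9, -0.2, -0.8]
finger_gap: 0.0338
clock: 9.82
tcp_pos: [0.6342, 0.2167, 0.0488]
ee_rot: [3.135, 0.201, -0.0]
force: [-3.5, -0.9, 4.5]
finger_gap: 0.0344
```

```bash
python3 -m crank '[[[0,0,0],[0,0,0]],[[0,0,0],[0,0,0]],[[0,0,0],[0,0,0]],[[0,0,0],[0,0,0]],[[0,0,-10],[0,0,0]],[[0,0,-40],[0,0,0]],[[0,0,-50],[0,0,0]],[[0,0,-50],[0,0,0]]]' 85
python3 -m crank '[[[0,0,0],[0,0,0.1435]],[[0,0,0],[0,0,0.1435]],[[-5.95,37.9,0],[0,0,0]],[[-5.95,37.9,0],[0,0,0]],[[-5.95,37.9,0],[0,0,0]],[[-5.95,37.9,0],[0,0,0]],[[-5.95,37.9,0],[0,0,0]],[[-5.95,37.9,0],[0,0,0]],[[-5.95,37.9,0],[0,0,0]],[[-5.95,37.9,0],[0,0,0]],[[-5.95,37.9,0],[0,0,0]],[[-5.95,37.9,0],[0,0,0]],[[-5.95,37.9,0],[0,0,0]],[[-5.95,37.9,0],[0,0,0]],[[0,0,0],[0,0,0]],[[0,0,0],[0,0,0]]]'
python3 - <<'E'
from h import *
M=R.from_rotvec(env.sense()["ee_rot"]).as_matrix();print(M.round(3))
cv2.imwrite("pics/w3.png",np.hstack([env.snapshot("wrist")[100:,140:420,::-1],env.snapshot("top")[100:,110:400,::-1]]))
E
```

```text
clock: 10.82
tcp_pos: [0.6341, 0.2167, 0.2006]
ee_rot: [-3.135, -0.201, -0.001]
force: [1.0, 0.2, 0.0]
finger_gap: 0.0849
clock: 12.82
tcp_pos: [0.4917, -0.2207, 0.1987]
ee_rot: [-3.132, 0.25, -0.001]
force: [-0.4, 0.4, -0.9]
finger_gap: 0.0847
[[ 0.987 -0.159  0.001]
 [-0.159 -0.987  0.   ]
 [ 0.001 -0.    -1.   ]]
```

View pics/w3.png

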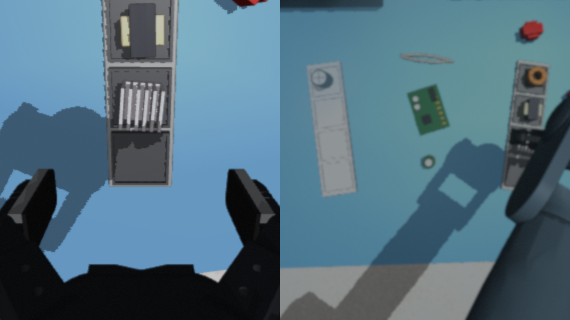

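The capacitor stands in the far pocket (inset (320,78)). The heatsink is between the jaws at (142,105).

```bash
python3 -m crank '[[[0,0,30],[0,0,0]],[[0,0,35],[0,0,0]],[[0,0,35],[0,0,0]],[[0,0,25],[0,0,0]],[[0,0,14],[0,0,0]],[[0,0,8],[0,0,0]],[[0,0,0],[0,0,0]],[[0,0,0],[0,0,0]]]' 85
python3 -m crank '[[[0,0,0],[0,0,0]],[[0,0,0],[0,0,0]],[[0,0,0],[0,0,0]],[[0,0,0],[0,0,0]],[[0,0,0],[0,0,0]],[[0,0,0],[0,0,0]],[[0,0,0],[0,0,0]],[[0,0,0],[0,0,0]]]' 20 40
```

```text
clock: 13.92
tcp_pos: [0.4923, -0.2214, 0.0523]
ee_rot: [3.131, -0.25, 0.003]
force: [-0.0, -0.2, 0.0]
finger_gap: 0.0853
clock: 14.92
tcp_pos: [0.492, -0.2213, 0.0519]
ee_rot: [3.131, -0.25, 0.001]
force: [-0.5, -0.8, 5.1]
finger_gap: 0.0403
```

```bash
python3 -m crank '[[[0,0,-25],[0,0,0]],[[0,0,-40],[0,0,0]],[[0,0,-45],[0,0,0]],[[0,0,-40],[0,0,-0.1435]],[[0,0,0],[0,0,-0.1435]],[[10.6,-34.7,0],[0,0,0]],[[10.6,-34.7,0],[0,0,0]],[[10.6,-34.7,0],[0,0,0]],[[10.6,-34.7,0],[0,0,0]],[[10.6,-34.7,0],[0,0,0]],[[10.6,-34.7,0],[0,0,0]],[[10.6,-34.7,0],[0,0,0]],[[10.6,-34.7,0],[0,0,0]],[[10.6,-34.7,0],[0,0,0]],[[10.6,-34.7,0],[0,0,0]],[[10.6,-34.7,0],[0,0,0]],[[10.6,-34.7,0],[0,0,0]],[[0,0,0],[0,0,0]],[[0,0,0],[0,0,0]]]'
python3 - <<'E'
from h import *
M=R.from_rotvec(env.sense()["ee_rot"]).as_matrix();print(M.round(3))
im=env.snapshot("wrist")[:,:,::-1]; cv2.imwrite("pics/w4.png",cv2.resize(im[20:380,140:420],None,fx=1.6,fy=1.6))
E
```

```text
clock: 17.3
tcp_pos: [0.5641, 0.2078, 0.2004]
ee_rot: [3.135, 0.201, -0.003]
force: [0.3, 0.0, -1.3]
finger_gap: 0.0402
[[ 0.992  0.128 -0.002]
 [ 0.128 -0.992 -0.001]
 [-0.002  0.    -1.   ]]
```

View pics/w4.png

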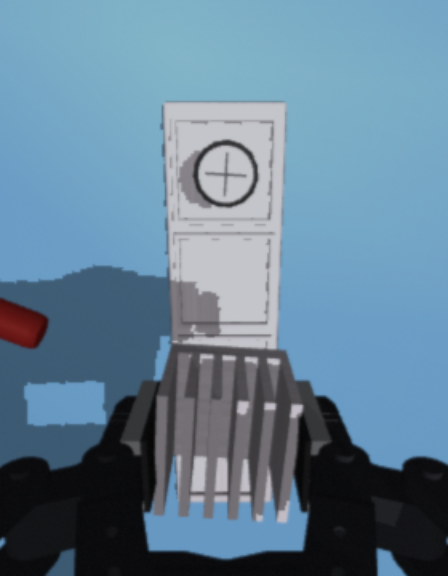

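The capacitor stands centred in the far pocket, with its top at (227,174). The heatsink is held between the jaws, top corners about (172,345), (290,350), (282,522) and (158,515), with dividers at rows 226 and 329. Next I check the numbers.

```bash
python3 - <<'E'
from h import *
s=env.sense();M=R.from_rotvec(s["ee_rot"]).as_matrix()
for n,p,z in [("farL",(164,102),.016),("farR",(286,102),.016),("div1",(224,226),.016),("div2",(224,329),.016),("cap",(227,174),.057),("h1",(172,345),.2025),("h2",(290,350),.2025),("h3",(282,522),.2025),("h4",(158,515),.2025)]:
    P=cast("wrist",[np.array(p)/1.6+[140,20]],z)[0]; print(n,(1000*M.T@(P-s["tcp_pos"])).round(1))
E
```

```text
farL [109.6 -35.1 184.5]
farR [109.6  36.  184.5]
div1 [ 37.6  -0.2 184.6]
div2 [-31.9  -0.3 184.7]
cap [ 70.9   1.5 143.5]
h1 [ 34.2 -13.3  -1.9]
h2 [32.8 17.5 -1.9]
h3 [-22.9  17.5  -1.8]
h4 [-20.3 -19.4  -1.9]
```

```bash
python3 -m crank '[[[3.5,0.3,30],[0,0,0]],[[0,0,35],[0,0,0]],[[0,0,35],[0,0,0]],[[0,0,25],[0,0,0]],[[0,0,15],[0,0,0]],[[0,0,8],[0,0,0]],[[0,0,2],[0,0,0]],[[0,0,1],[0,0,0]],[[0,0,0],[0,0,0]],[[0,0,0],[0,0,0]]]'
python3 -m crank '[[[0,0,0.5],[0,0,0]],[[0,0,0.5],[0,0,0]],[[0,0,0],[0,0,0]],[[0,0,0],[0,0,0]]]'
```

```text
clock: 18.6
tcp_pos: [0.5685, 0.2084, 0.0508]
ee_rot: [-3.135, -0.201, -0.001]
force: [0.1, 1.0, -1.1]
finger_gap: 0.0406
clock: 19.1
tcp_pos: [0.5682, 0.2083, 0.0493]
ee_rot: [-3.135, -0.201, 0.0]
force: [0.6, -1.1, -1.6]
finger_gap: 0.04
```

```bash
python3 -m crank '[[[0,0,0.5],[0,0,0]],[[0,0,0.5],[0,0,0]],[[0,0,0.3],[0,0,0]],[[0,0,0],[0,0,0]],[[0,0,0],[0,0,0]]]'
python3 -m crank '[[[0,0,0.4],[0,0,0]],[[0,0,0],[0,0,0]],[[0,0,0],[0,0,0]]]'
```

```text
clock: 19.73
tcp_pos: [0.5682, 0.2084, 0.048]
ee_rot: [-3.135, -0.201, -0.0]
force: [-0.1, -0.1, -1.3]
finger_gap: 0.0406
clock: 20.1
tcp_pos: [0.5682, 0.2084, 0.0479]
ee_rot: [3.135, 0.201, -0.0]
force: [-2.4, -0.2, 3.8]
finger_gap: 0.0402
```

```bash
python3 -m crank '[[[0,0,0],[0,0,0]],[[0,0,0],[0,0,0]],[[0,0,0],[0,0,0]],[[0,0,0],[0,0,0]],[[0,0,-10],[0,0,0]],[[0,0,-40],[0,0,0]],[[0,0,-50],[0,0,0]],[[0,0,-50],[0,0,0]]]' 85
python3 -m crank '[[[0,0,0],[0,0,0.1435]],[[0,0,0],[0,0,0.1435]],[[5.2,36.4,0],[0,0,0]],[[5.2,36.4,0],[0,0,0]],[[5.2,36.4,0],[0,0,0]],[[5.2,36.4,0],[0,0,0]],[[5.2,36.4,0],[0,0,0]],[[5.2,36.4,0],[0,0,0]],[[5.2,36.4,0],[0,0,0]],[[5.2,36.4,0],[0,0,0]],[[5.2,36.4,0],[0,0,0]],[[5.2,36.4,0],[0,0,0]],[[5.2,36.4,0],[0,0,0]],[[5.2,36.4,0],[0,0,0]],[[0,0,0],[0,0,0]],[[0,0,0],[0,0,0]]]'
python3 - <<'E'
from h import *
im=env.snapshot("wrist")[:,:,::-1]; cv2.imwrite("pics/w5.png",cv2.resize(im[20:380,140:420],None,fx=1.6,fy=1.6))
E
```

```text
clock: 21.1
tcp_pos: [0.5681, 0.2083, 0.1998]
ee_rot: [-3.135, -0.201, -0.001]
force: [0.3, 0.2, -0.2]
finger_gap: 0.0851
clock: 23.1
tcp_pos: [0.5605, -0.2324, 0.1979]
ee_rot: [-3.131, 0.25, -0.0]
force: [0.7, -0.7, -0.1]
finger_gap: 0.0852
```

View pics/w5.png

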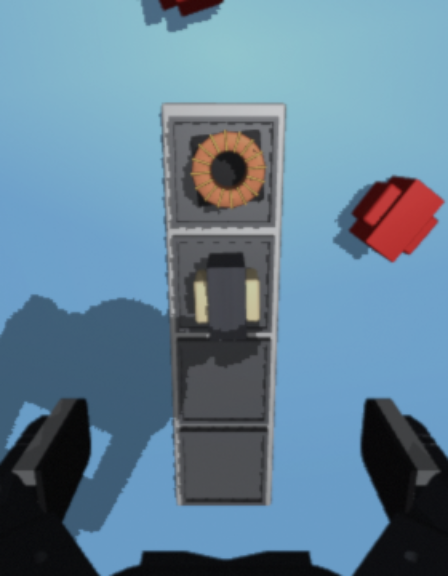

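The transformer is square to the jaws at (227,300), and the toroid is at (229,170).

```bash
python3 -m crank '[[[0,0,30],[0,0,0]],[[0,0,35],[0,0,0]],[[0,0,35],[0,0,0]],[[0,0,24],[0,0,0]],[[0,0,14],[0,0,0]],[[0,0,8],[0,0,0]],[[0,0,0],[0,0,0]],[[0,0,0],[0,0,0]]]' 85
python3 -m crank '[[[0,0,0],[0,0,0]],[[0,0,0],[0,0,0]],[[0,0,0],[0,0,0]],[[0,0,0],[0,0,0]],[[0,0,0],[0,0,0]],[[0,0,0],[0,0,0]],[[0,0,0],[0,0,0]],[[0,0,0],[0,0,0]]]' 20 60
```

```text
clock: 24.15
tcp_pos: [0.5612, -0.2332, 0.0527]
ee_rot: [3.131, -0.25, 0.003]
force: [0.1, -0.4, -0.0]
finger_gap: 0.085
clock: 25.15
tcp_pos: [0.561, -0.2332, 0.0522]
ee_rot: [3.131, -0.25, 0.002]
force: [-0.4, -0.5, 5.5]
finger_gap: 0.0371
```

```bash
python3 -m crank '[[[0,0,-25],[0,0,0]],[[0,0,-40],[0,0,0]],[[0,0,-45],[0,0,0]],[[0,0,-40],[0,0,-0.1435]],[[0,0,0],[0,0,-0.1435]],[[-0.6,-36.4,0],[0,0,0]],[[-0.6,-36.4,0],[0,0,0]],[[-0.6,-36.4,0],[0,0,0]],[[-0.6,-36.4,0],[0,0,0]],[[-0.6,-36.4,0],[0,0,0]],[[-0.6,-36.4,0],[0,0,0]],[[-0.6,-36.4,0],[0,0,0]],[[-0.6,-36.4,0],[0,0,0]],[[-0.6,-36.4,0],[0,0,0]],[[-0.6,-36.4,0],[0,0,0]],[[-0.6,-36.4,0],[0,0,0]],[[-0.6,-36.4,0],[0,0,0]],[[0,0,0],[0,0,0]],[[0,0,0],[0,0,0]]]'
python3 - <<'E'
from h import *
im=env.snapshot("wrist")[:,:,::-1]; cv2.imwrite("pics/w6.png",cv2.resize(im[20:380,140:420],None,fx=1.6,fy=1.6))
E
```

```text
clock: 27.52
tcp_pos: [0.4971, 0.1991, 0.2005]
ee_rot: [3.135, 0.201, -0.003]
force: [-0.1, 0.2, -2.4]
finger_gap: 0.0365
```

View pics/w6.png

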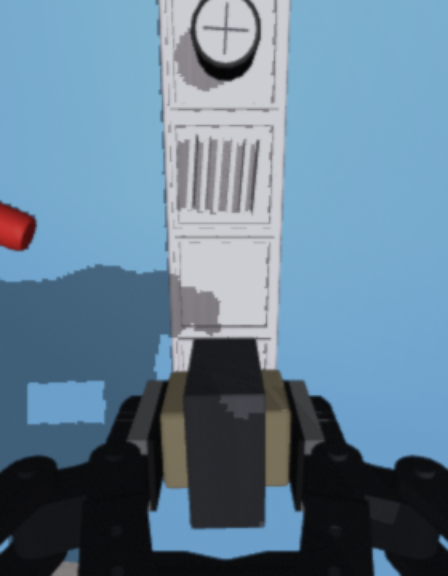

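The heatsink sits inside its pocket at (222,175). The transformer is held with its core top at (188–266, 395–527), and the pocket's far and near dividers are at rows 229 and 332.

```bash
python3 - <<'E'
from h import *
s=env.sense();M=R.from_rotvec(s["ee_rot"]).as_matrix()
for n,p,z in [("div1",(224,229),.016),("div2",(224,332),.016),("top far",(227,395),.2063),("top near",(227,527),.2063),("hs far",(222,135),.050),("hs near",(215,212),.050),("hsL",(179,175),.05),("hsR",(257,175),.05),("div0",(224,117),.016)]:
    P=cast("wrist",[np.array(p)/1.6+[140,20]],z)[0]; print(n,(1000*M.T@(P-s["tcp_pos"])).round(1))
E
```

```text
div1 [ 35.7  -0.2 184.7]
div2 [-34.1  -0.3 184.8]
top far [21.6  1.  -5.6]
top near [-21.3   1.1  -5.5]
hs far [ 90.5  -1.1 150.6]
hs near [ 50.3  -5.1 150.7]
hsL [ 70.1 -24.5 150.6]
hsR [ 70.1  17.8 150.7]
div0 [ 1.015e+02 -1.000e-01  1.846e+02]
```

```bash
python3 -m crank '[[[0.8,-1,30],[0,0,0]],[[0,0,35],[0,0,0]],[[0,0,35],[0,0,0]],[[0,0,25],[0,0,0]],[[0,0,15],[0,0,0]],[[0,0,8],[0,0,0]],[[0,0,3],[0,0,0]],[[0,0,0.5],[0,0,0]],[[0,0,0],[0,0,0]],[[0,0,0],[0,0,0]]]'
python3 -m crank '[[[0,0,0.5],[0,0,0]],[[0,0,0.5],[0,0,0]],[[0,0,0],[0,0,0]],[[0,0,0],[0,0,0]]]'
python3 -m crank '[[[0,0,0.5],[0,0,0]],[[0,0,0],[0,0,0]],[[0,0,0],[0,0,0]]]'
```

```text
clock: 28.82
tcp_pos: [0.4987, 0.2007, 0.0506]
ee_rot: [-3.135, -0.201, -0.001]
force: [0.6, 0.5, -0.9]
finger_gap: 0.0369
clock: 29.32
tcp_pos: [0.4984, 0.2006, 0.0491]
ee_rot: [3.135, 0.201, -0.0]
force: [0.2, -0.0, -1.8]
finger_gap: 0.0368
clock: 29.7
tcp_pos: [0.4984, 0.2006, 0.0486]
ee_rot: [3.135, 0.201, -0.0]
force: [0.2, 0.1, -2.2]
finger_gap: 0.0369
```

```bash
python3 -m crank '[[[0,0,0.4],[0,0,0]],[[0,0,0],[0,0,0]],[[0,0,0],[0,0,0]]]'
python3 -m crank '[[[0,0,0.4],[0,0,0]],[[0,0,0],[0,0,0]],[[0,0,0],[0,0,0]]]'
```

```text
clock: 30.08
tcp_pos: [0.4984, 0.2006, 0.0482]
ee_rot: [-3.135, -0.201, -0.0]
force: [0.9, -0.1, -2.2]
finger_gap: 0.0368
clock: 30.45
tcp_pos: [0.4985, 0.2006, 0.0482]
ee_rot: [3.135, 0.201, -0.0]
force: [-4.0, -1.1, 5.2]
finger_gap: 0.037
```

```bash
python3 -m crank '[[[0,0,0],[0,0,0]],[[0,0,0],[0,0,0]],[[0,0,0],[0,0,0]],[[0,0,0],[0,0,0]],[[0,0,-10],[0,0,0]],[[0,0,-40],[0,0,0]],[[0,0,-50],[0,0,0]],[[0,0,-50],[0,0,0]]]' 85
python3 -m crank '[[[0,0,0],[0,0,0.1435]],[[0,0,0],[0,0,0.1435]],[[16.8,35,0],[0,0,0]],[[16.8,35,0],[0,0,0]],[[16.8,35,0],[0,0,0]],[[16.8,35,0],[0,0,0]],[[16.8,35,0],[0,0,0]],[[16.8,35,0],[0,0,0]],[[16.8,35,0],[0,0,0]],[[16.8,35,0],[0,0,0]],[[16.8,35,0],[0,0,0]],[[16.8,35,0],[0,0,0]],[[16.8,35,0],[0,0,0]],[[16.8,35,0],[0,0,0]],[[0,0,0],[0,0,0]],[[0,0,0],[0,0,0]]]'
python3 -m crank '[[[0,0,30],[0,0,0]],[[0,0,35],[0,0,0]],[[0,0,35],[0,0,0]],[[0,0,24],[0,0,0]],[[0,0,14],[0,0,0]],[[0,0,8],[0,0,0]],[[0,0,0],[0,0,0]],[[0,0,0],[0,0,0]]]' 85
```

```text
clock: 31.45
tcp_pos: [0.4982, 0.2006, 0.2]
ee_rot: [-3.135, -0.201, -0.001]
force: [1.0, 0.4, 0.8]
finger_gap: 0.085
clock: 33.45
tcp_pos: [0.6306, -0.2455, 0.198]
ee_rot: [-3.131, 0.25, 0.0]
force: [-0.7, 0.6, -0.4]
finger_gap: 0.0853
clock: 34.45
tcp_pos: [0.6316, -0.2465, 0.0531]
ee_rot: [3.131, -0.25, 0.003]
force: [0.1, -0.8, -0.2]
finger_gap: 0.0849
```

```bash
python3 -m crank '[[[0,0,0],[0,0,0]],[[0,0,0],[0,0,0]],[[0,0,0],[0,0,0]],[[0,0,0],[0,0,0]],[[0,0,0],[0,0,0]],[[0,0,0],[0,0,0]],[[0,0,0],[0,0,0]],[[0,0,0],[0,0,0]]]' 20 40
python3 -m crank '[[[0,0,-25],[0,0,0]],[[0,0,-40],[0,0,0]],[[0,0,-45],[0,0,0]],[[0,0,-40],[0,0,-0.1435]],[[0,0,0],[0,0,-0.1435]],[[-12.1,-38.4,0],[0,0,0]],[[-12.1,-38.4,0],[0,0,0]],[[-12.1,-38.4,0],[0,0,0]],[[-12.1,-38.4,0],[0,0,0]],[[-12.1,-38.4,0],[0,0,0]],[[-12.1,-38.4,0],[0,0,0]],[[-12.1,-38.4,0],[0,0,0]],[[-12.1,-38.4,0],[0,0,0]],[[-12.1,-38.4,0],[0,0,0]],[[-12.1,-38.4,0],[0,0,0]],[[-12.1,-38.4,0],[0,0,0]],[[-12.1,-38.4,0],[0,0,0]],[[0,0,0],[0,0,0]],[[0,0,0],[0,0,0]]]'
python3 - <<'E'
from h import *
im=env.snapshot("wrist")[:,:,::-1]; cv2.imwrite("pics/w7.png",cv2.resize(im[20:380,140:420],None,fx=1.6,fy=1.6))
E
```

```text
clock: 35.45
tcp_pos: [0.6312, -0.2464, 0.0524]
ee_rot: [3.131, -0.25, 0.002]
force: [0.0, -0.4, 5.4]
finger_gap: 0.0391
clock: 37.83
tcp_pos: [0.4278, 0.1922, 0.2012]
ee_rot: [3.135, 0.201, -0.002]
force: [0.3, 0.2, -0.4]
finger_gap: 0.0389
```

View pics/w7.png

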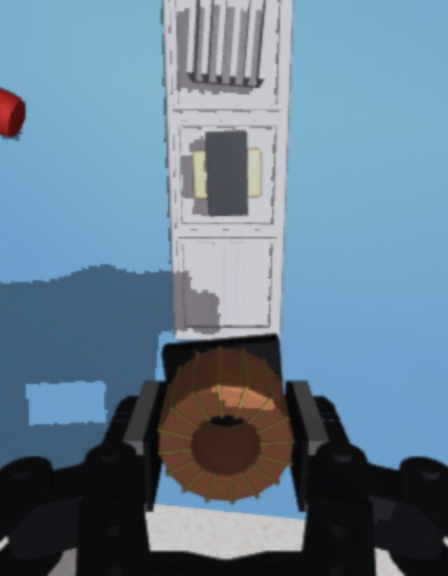

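The transformer is square in its pocket at (227,173). The toroid is held with its ring top at (226,440). The last pocket spans from the divider at row 230 to the carrier end at row 338.

```bash
python3 - <<'E'
from h import *
s=env.sense();M=R.from_rotvec(s["ee_rot"]).as_matrix()
for n,p,z in [("div1",(226,230),.016),("end",(228,338),.016),("L",(174,285),.016),("R",(283,285),.016),("ringL",(158,440),.2),("ringR",(294,440),.2),("ring near",(226,503),.2)]:
    P=cast("wrist",[np.array(p)/1.6+[140,20]],z)[0]; print(n,(1000*M.T@(P-s["tcp_pos"])).round(1))
E
```

```text
div1 [ 34.9   1.1 185.3]
end [-38.7   2.5 185.4]
L [ -1.2 -33.1 185.3]
R [ -1.2  38.6 185.4]
ringL [  3.4 -18.8   1.3]
ringR [ 3.3 20.3  1.4]
ring near [-18.7   0.8   1.4]
```

```bash
python3 -m crank '[[[-1,1.5,30],[0,0,0]],[[0,0,35],[0,0,0]],[[0,0,35],[0,0,0]],[[0,0,25],[0,0,0]],[[0,0,15],[0,0,0]],[[0,0,8],[0,0,0]],[[0,0,3],[0,0,0]],[[0,0,1],[0,0,0]],[[0,0,0],[0,0,0]],[[0,0,0],[0,0,0]]]'
python3 -m crank '[[[0,0,0.5],[0,0,0]],[[0,0,0.5],[0,0,0]],[[0,0,0],[0,0,0]],[[0,0,0],[0,0,0]]]'
```

```text
clock: 39.12
tcp_pos: [0.4276, 0.1909, 0.0503]
ee_rot: [-3.135, -0.201, -0.002]
force: [-0.5, -0.0, -0.4]
finger_gap: 0.0385
clock: 39.62
tcp_pos: [0.4273, 0.1909, 0.0488]
ee_rot: [-3.135, -0.201, 0.0]
force: [0.6, 0.4, -0.6]
finger_gap: 0.0392
```

```bash
python3 -m crank '[[[0,0,0.4],[0,0,0]],[[0,0,0],[0,0,0]],[[0,0,0],[0,0,0]]]'
python3 -m crank '[[[0,0,0.4],[0,0,0]],[[0,0,0],[0,0,0]],[[0,0,0],[0,0,0]]]'
```

```text
clock: 40.0
tcp_pos: [0.4273, 0.1909, 0.0484]
ee_rot: [3.135, 0.201, 0.0]
force: [-1.0, -0.1, -0.9]
finger_gap: 0.0388
clock: 40.38
tcp_pos: [0.4274, 0.1909, 0.0484]
ee_rot: [3.135, 0.201, -0.0]
force: [-2.3, -0.5, 5.2]
finger_gap: 0.039
```

Contact, so I release, lift and back off sideways for a final look.

```bash
python3 -m crank '[[[0,0,0],[0,0,0]],[[0,0,0],[0,0,0]],[[0,0,0],[0,0,0]],[[0,0,0],[0,0,0]],[[0,0,-10],[0,0,0]],[[0,0,-40],[0,0,0]],[[0,0,-50],[0,0,0]],[[0,0,-50],[0,0,0]],[[0,40,0],[0,0,0]],[[0,40,0],[0,0,0]],[[0,40,0],[0,0,0]],[[0,40,0],[0,0,0]],[[0,40,0],[0,0,0]],[[0,0,0],[0,0,0]],[[0,0,0],[0,0,0]]]' 85
python3 - <<'E'
from h import *
a=cv2.resize(env.snapshot("top")[140:310,120:220,::-1],None,fx=3.4,fy=3.4);b=cv2.resize(env.snapshot("scene")[120:290,370:470,::-1],None,fx=3.4,fy=3.4)
cv2.imwrite("pics/end.png",np.hstack([a,b]))
E
```

```text
clock: 42.25
tcp_pos: [0.4527, -0.0072, 0.1983]
ee_rot: [-3.135, -0.2, -0.001]
force: [-1.4, 0.3, -0.0]
finger_gap: 0.0849
```

View pics/end.png

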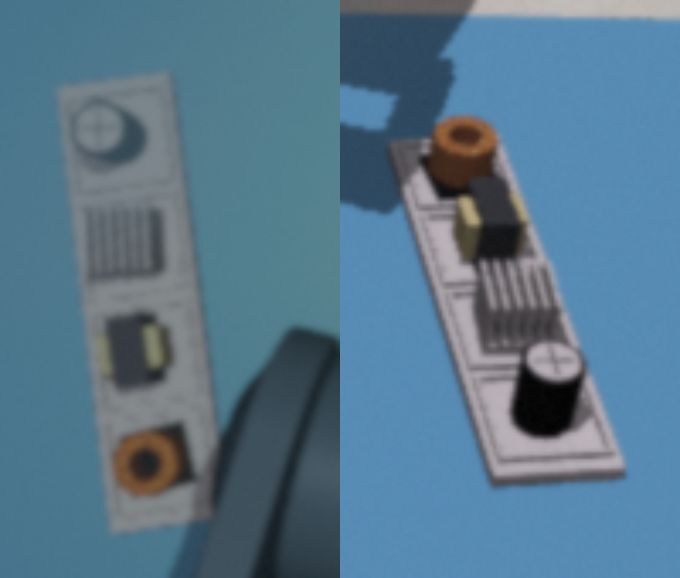

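Both views show all four upright in separate pockets. From near to far they are toroid (147,462), transformer (135,350), heatsink (122,242) and capacitor (100,130). The gripper is clear of them.

```bash
python3 -c "
from station import env
print(env.job_done())"
```

```text
the job is handed in; nothing more can be done
None
```

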